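# Push the uncoated lid into the reject chute

### The job

Three enamel mug lids stand in a row on the inspection ledge. Push the black one, which missed its colour coat, along the ledge and off the front edge so that it drops into the metal reject chute below; slide it, do not lift it. Leave the yellow and the lavender lid where they are.

Things in the scene. Friction and masses are not known exactly. Their poses are not given: they have to be found in the camera images.
- ledge: Fixed blue ledge, flat pale wooden top 170 mm above the table, with metal chute. Origin: table height, under the middle of the ledge's front edge (far from the robot); x points out over the chute, y along the edge, z up. Top, no rim: x -190 to 0, y +-220 mm. Chute, open above: x 0 to 260, y +-200 mm; floor slopes from 105 mm high at the ledge to a tray 6 mm high; sides 155 mm, end wall 65 mm high.
- dark_lid: The reject: black round mug lid, loose, 84 mm across, upright rim 12 mm high, low dome, centre knob 22 mm wide with its top at 34 mm; about 110 g. Origin: centre of its underside. Lies knob up on the ledge, centre 70 to 115 mm behind the front edge. The three lids stand in a row in random order, centres about 125 mm apart along the edge, all in front of the chute's mouth.
- yellow_lid: Good lid, yellow enamel, loose, same shape and size as the black one. Origin: centre of its underside. To be left alone on the ledge.
- lavender_lid: Good lid, pale lavender enamel, loose, same shape and size. Origin: centre of its underside. To be left alone on the ledge.
Mind the look-alikes: they are no part of the job. There is more than one size of the dark_lid; the one meant has the size given above.

How it is judged:
By the outcome, as a careful person would: the job done as asked, in the order asked, and still so for the second after the job is handed in, with the robot touching nothing.
It also fails if it takes over 32 s, if anything falls off the work surface, if the arm or the gripper's body presses on something with over 40 N, if the wrist force passes 120 N, or if a joint passes its speed limit or range.

### The arm

A 6-joint arm with a two-finger parallel gripper is mounted at the origin on the work surface. World frame = base frame: x ahead of the robot, y to its left, z up, the work surface at z = 0. Lengths are in m, angles in rad, forces in N, time in s.
With the tool pointing down it reaches from about 0.4 to 0.825 m from the base axis. Payload 7 kg.
Tool frame: the origin (TCP) lies at the very end of the fingers, on their centre line; the grasp point (between the pads) lies 19 mm behind it (arm.pinch_z is the z of the grasp point in the tool frame, in m); z points along the fingers, y is the direction in which the jaws open and shut (so a half turn about z gives the same grasp; the last joint's range is limited). The gripper opens to 88 mm and grips with 3 to 60 N. Pads are 19 mm wide; open, the fingers measure 130 mm over their backs; the gripper's body (78 mm by 193 mm) begins 47 mm behind the grasp point.
Start: joints at [1.491, 0.359, 0.012, 0, -1.224, -0.288], TCP at [0.243, 0.63, 0.227] pointing down, gripper open.
Joint ranges: [-3.07, 3.07], [-1.43, 2.12], [-1.02, 1.25], [-3.03, 1.67], [-3.05, -0], [-3.03, 3.03]. Speed limits (rad/s): [2.39, 2.39, 3.01, 3.14, 3.14, 3.14].

### API

Orientations are given as [roll, pitch, yaw] about the fixed x, y, z axes, in that order (R = Rz(yaw) Ry(pitch) Rx(roll)).
In Python, from station import arm gives the robot as it stands.
- The arm moves only by the tool drive_tool, never from a script. Its argument "targets" is a list of rows, each a list of 6 numbers: the shift along the world's x, y, z in units of 0.04 m (1.0 is 0.04 m), then the turn, a rotation vector about the world's x, y, z in units of 6 degrees (1.0 is 6 degrees). In form: [[x, y, z, wx, wy, wz], ...]. A call has 1 to 5 rows; each row shifts and turns the commanded pose from where the row before left it; what a row does not reach is not made up. A row lasts 1/8 s, in which the tool goes at most 62.5 mm and 10.7 degrees, less where a joint would pass 70% of its speed; a pose out of reach is approached as far as the arm can. A call with a number of a shift or a turn outside -1 to 1 is refused whole. A call with a gripper value outside its range is refused whole. "claw" is the opening, from 0 (shut) to 1 (fully open), set as the call begins (left out, the last holds). The fingers move at their own pace and stop on an object; "newtons" is the grip in N (left out, the last holds). Time passes only in rows, so rows that do not move let the fingers close. It gives the time, the measured TCP pose, the force and the opening at its end, in the units of the state.
- arm.get_state(): the state, without advancing time (a new reading comes with each control period).
- arm.grab_frame(name): name is "scene" or "top" or "wrist"; returns (picture, depth): 420x560x3 uint8, red, green, blue; 420x560 float32, m along the optical axis (not along the pixel's ray), 0 where there is no reading.
- arm.get_calibration(name): a dict with "mtx" (3x3 intrinsics, pixels), "origin" and "rotation" of the camera in the world. Camera axes: x right, y up, looking along -z (the intrinsics and any distortion apply to the point x, -y, -z); pixel columns grow to the right and rows downward; lengths in m; the calibration is good to about 2 mm. A picture is of the moment at which its call begins: read the wrist's pose just before it. get_calibration takes no time and is no camera call; for the wrist camera it gives the pose at the moment of the call.
- arm.job_done(): hands the job in, once; it reports no verdict.
Trained networks look in the newest picture that a camera, given by its name, has taken for a name from the list of things; names that differ only in an ending like _2 or _b are one class to them, and where a whole thing is asked for, a point or a joint stands for the part that bears it (a point fixed in the world has none). Each returns a list of dicts, best first, with "score" (0 to 1); they miss things now and then, are a little off and sometimes report something else, mostly with a low value. They report only what shows in the picture. A call takes as long as a camera call. They do not tell look-alikes from the thing itself.
- arm.search_frame(target, camera): "point" ([x, y, z] in m, in the coordinates of the camera as it stood for that picture, good to about 4 mm: the middle of the surface that is visible of it).
- arm.cut_out(target, camera): "pixels" (420x560 bool, what is visible of it).
- arm.landmark_of(target, camera): "point" ([x, y, z] in m, in the coordinates of the camera as it stood for that picture, good to about 4 mm: a listed point, or the origin of a listed thing).
The state is a dict: "t": time; "q": joint angles; "qd": joint speeds; "joint_efforts": joint torques, N m; "eef_pos": TCP position; "ee_rot": TCP orientation; "force": force on the tool from outside, world axes, zero at the start; "moment": the same for the moment, N m; "width": finger opening in m.
Only numpy, scipy, OpenCV 4.12 (cv2) and the standard library are available. Lean on these libraries where they do the work, as an engineer would, in place of code of your own. Each camera call takes 0.05 s, during which the arm holds its last target. There are 200 camera calls.

## Working session

There is one attempt and no reset: what is moved stays moved. The work goes in short steps, Python scripts to look and compute and a tool call to move; the robot and the scene stay as the last step left them, time stands still between calls to the robot, and variables do not carry over. Pictures are saved under pics/ and viewed, about 8 in all and at most 12, crops included, and the job is handed in when it is done.

Besides the shell and the picture viewer there is one more tool, called after "Request:" by a JSON object that holds its "op" and its "data", one argument or row to a line. drive_tool: Moves the arm, as the interface text tells. Shifts and turns lie within -1 to 1; 1 stands for 0.04 m of shift or 6 degrees of turn. Its arguments: {"type":"object","properties":{"targets":{"type":"array"},"claw":{"type":"number"},"newtons":{"type":"number"}},"required":["targets"]}

```bash
mkdir -p pics; cat > h.py <<'E'
from station import arm
import numpy as np, cv2
def w(cal,p): return np.array(cal["rotation"])@np.array(p)+np.array(cal["origin"])
def pix(cal,D,u,v):
    K=np.array(cal["mtx"]); d=D[int(v),int(u)]
    return w(cal,[(u-K[0,2])/K[0,0]*d,-(v-K[1,2])/K[1,1]*d,-d])
def cloud(cal,D):
    K=np.array(cal["mtx"]); v,u=np.indices(D.shape)
    P=np.stack([(u-K[0,2])/K[0,0]*D,-(v-K[1,2])/K[1,1]*D,-D],-1)
    return P@np.array(cal["rotation"]).T+np.array(cal["origin"])
E
python3 - <<'E'
from h import *
s=arm.get_state();print(s["t"],s["eef_pos"],s["ee_rot"])
ims=[]
for c in ("top","scene"):
    cal=arm.get_calibration(c); I,D=arm.grab_frame(c); np.savez(f"{c}.npz",I=I,D=D)
    cv2.imwrite(f"pics/{c}.png",I[:,:,::-1]); print(c,cal["origin"])
    for t in ("dark_lid","yellow_lid","lavender_lid","ledge"):
        for r in arm.landmark_of(t,c): print(t,round(r["score"],2),w(cal,r["point"]).round(3))
E
```

```text
0.0 [0.24257275 0.62937177 0.22563087] [ 3.13991092e+00 -1.74374411e-04 -3.67914109e-01]
top [ 0.4248663  -0.09139264  1.27994479]
dark_lid 0.93 [2.164 1.648 3.019]
dark_lid 0.79 [2.43  1.914 3.285]
dark_lid 0.77 [2.425 1.909 3.28 ]
yellow_lid 0.64 [2.16  1.643 3.015]
yellow_lid 0.41 [2.43  1.914 3.285]
lavender_lid 0.81 [2.159 1.642 3.014]
ledge 0.95 [2.425 1.909 3.28 ]
scene [ 0.92440144 -0.30003259  0.79259398]
dark_lid 0.91 [-0.321 -1.545 -0.452]
dark_lid 0.8 [-0.18  -1.404 -0.311]
yellow_lid 0.85 [ 0.15  -1.074  0.019]
lavender_lid 0.79 [ 0.076 -1.148 -0.056]
ledge 0.86 [-0.004 -1.229 -0.136]
```

View pics/top.png

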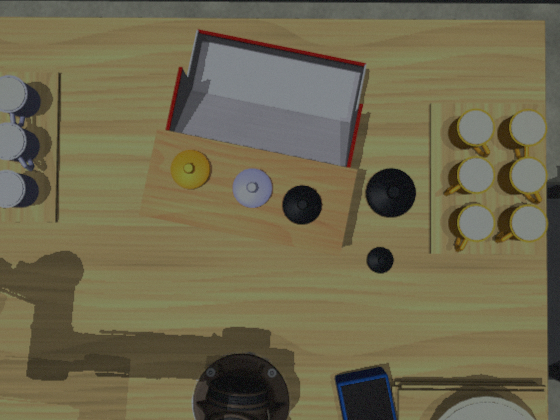

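View pics/scene.png

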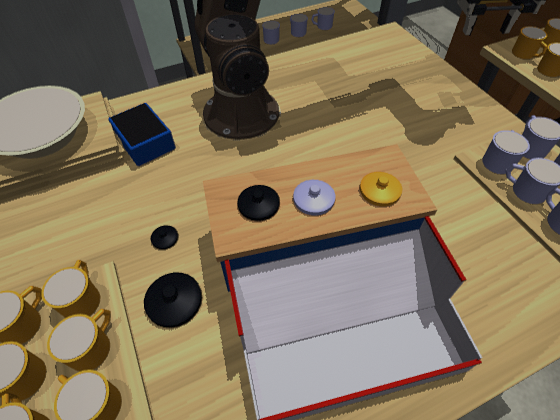

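The black lid on the ledge is at top (302,205) and scene (258,202). The look-alikes are off the ledge: a bigger one at top (391,192) and a smaller one at (380,260). The yellow lid is at (190,169) and the lavender at (252,188). Next I'll measure and check in a crop. `rotation` turns out to be roll, pitch, yaw, so I'll fix the helper.

```bash
sed -i 's/np.array(cal\["rotation"\])/RR(cal)/g; 2a from scipy.spatial.transform import Rotation as Ro\ndef RR(cal):\n    r=np.array(cal["rotation"]); return r if r.ndim==2 else Ro.from_euler("xyz",r).as_matrix()' h.py
python3 - <<'E'
from h import *
cal=arm.get_calibration("top");print(cal)
f=np.load("top.npz");I,D=f["I"],f["D"];P=cloud(cal,D)
g=I.max(-1)
for n,(u,v) in dict(dark=(302,205),yel=(190,169),lav=(252,188),big=(391,192),small=(380,260)).items():
    box=np.zeros(D.shape,bool);box[v-28:v+29,u-28:u+29]=1
    if n in("dark","big","small"): m=box&(g<60)
    else:
        hsv=cv2.cvtColor(I,cv2.COLOR_RGB2HSV).astype(int); c=hsv[v+8,u+8]; m=box&(abs(hsv[...,0]-c[0])<8)&(abs(hsv[...,1]-c[1])<50)
    k,l,st,ce=cv2.connectedComponentsWithStats(m.astype(np.uint8)); i=1+np.argmax(st[1:,4]); m=l==i
    q=P[m&(D>0)]; c,r=cv2.minEnclosingCircle(q[:,:2].astype(np.float32))
    print(n,np.round(c,4),"diam",round(2*r,4),"eqd",round(2*np.sqrt(len(q)/np.pi)*np.median(D[m])/cal["mtx"][0][0],4),"zmax",np.percentile(q[:,2],[5,50,99]).round(3))
# ledge top
m=(abs(P[...,2]-.17)<.006)&(D>0); k,l,st,ce=cv2.connectedComponentsWithStats(m.astype(np.uint8)); i=1+np.argmax(st[1:,4])
q=P[l==i][:,:2].astype(np.float32); print("ledge",cv2.minAreaRect(q),cv2.boxPoints(cv2.minAreaRect(q)).round(3), P[l==i][:,2].mean())
cv2.imwrite("pics/crop.png",cv2.resize(I[120:280,130:430],None,fx=2.6,fy=2.6)[:,:,::-1])
for c in("top","scene"):
    cal=arm.get_calibration(c);arm.grab_frame(c)
    for t in ("dark_lid","ledge"):
        for r in arm.landmark_of(t,c): print(c,t,round(r["score"],2),w(cal,r["point"]).round(3))
E
```

```text
{'mtx': array([[517.98462035,   0.        , 277.7683396 ],
       [  0.        , 517.98462035, 212.18966394],
       [  0.        ,   0.        ,   1.        ]]), 'origin': array([ 0.4248663 , -0.09139264,  1.27994479]), 'rotation': array([ 0.0287601 ,  0.00323469, -1.56272416])}
dark [ 0.4733 -0.1392] diam 0.0841 eqd 0.0817 zmax [0.182 0.188 0.206]
yel [0.5452 0.1019] diam 0.1 eqd 0.0858 zmax [0.173 0.187 0.206]
lav [ 0.5085 -0.0323] diam 0.0826 eqd 0.0732 zmax [0.182 0.187 0.203]
big [ 0.5132 -0.3633] diam 0.1266 eqd 0.1191 zmax [0.017 0.025 0.052]
small [ 0.3464 -0.3384] diam 0.0673 eqd 0.0639 zmax [0.007 0.014 0.028]
ledge ((0.5001192092895508, -0.02188250422477722), (0.4409369230270386, 0.19059361517429352), 78.78178405761719) [[ 0.364 -0.22 ]
 [ 0.551 -0.257]
 [ 0.636  0.176]
 [ 0.45   0.213]] 0.1702331082172624
top dark_lid 0.86 [ 0.51  -0.361  0.003]
top dark_lid 0.72 [0.548 0.097 0.169]
top dark_lid 0.57 [ 0.473 -0.138  0.167]
top ledge 0.59 [ 0.595 -0.041  0.007]
scene dark_lid 0.9 [ 0.345 -0.339 -0.002]
scene dark_lid 0.87 [ 0.511 -0.359  0.001]
scene dark_lid 0.84 [ 0.473 -0.137  0.168]
scene ledge 0.96 [ 0.596 -0.039 -0.001]
```

View pics/crop.png

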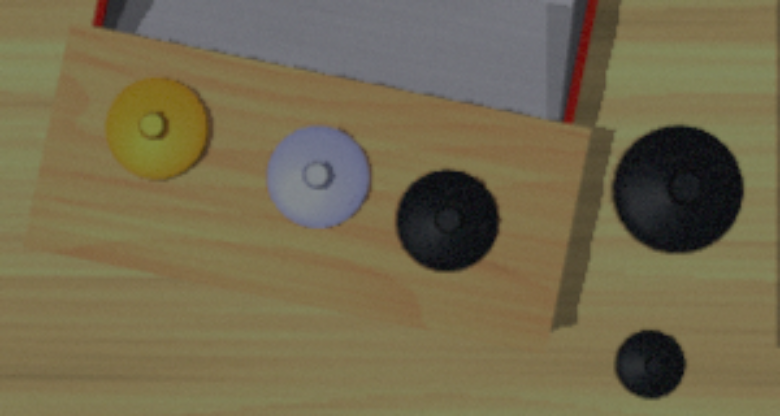

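In world coordinates the reject is at (0.473, -0.139) with a diameter of 84 mm, so it's the right one. The ledge's push direction is (0.981, -0.193), a yaw of -11.2°. I'll set the jaws to about 40 mm, aligned with the ledge edge, so the two fingers cradle the rim. First I'll go to a point above and clear of the lids.

Request:
{"op": "drive_tool", "data": {
  "targets": [
    [0.4,-0.85,0.3,0,0,0.11],
    [0.4,-0.85,0.3,0,0,0.11],
    [0.4,-0.9,0.3,0,0,0.11],
    [0.4,-0.9,0.2,0,0,0.11],
    [0.4,-0.9,0,0,0,0.11]
  ],
  "claw": 0.455
}}

```text
t: 1.42
eef_pos: [0.3233, 0.453, 0.2715]
ee_rot: [-3.14, -0.0, -0.31]
force: [0.0, 0.1, 0.5]
width: 0.044
```

Request:
{"op": "drive_tool", "data": {
  "targets": [
    [0.5,-0.9,0,0,0,0.11],
    [0.5,-0.9,0,0,0,0.11],
    [0.5,-0.9,0,0,0,0.11],
    [0.5,-0.9,0,0,0,0.11],
    [0.5,-0.9,0,0,0,0.11]
  ]
}}

```text
t: 2.05
eef_pos: [0.4232, 0.2726, 0.2709]
ee_rot: [-3.141, -0.0, -0.252]
force: [1.3, 0.3, -0.0]
width: 0.0401
```

Request:
{"op": "drive_tool", "data": {
  "targets": [
    [0.3,-0.9,0,0,0,0.11],
    [0.3,-0.9,0,0,0,0.11],
    [0.3,-0.9,0,0,0,0.11],
    [0.3,-0.9,0,0,0,0.11],
    [0.3,-0.9,0,0,0,0.1]
  ]
}}

```text
t: 2.68
eef_pos: [0.483, 0.0926, 0.2709]
ee_rot: [-3.141, -0.001, -0.196]
force: [-0.0, 0.4, -0.3]
width: 0.04
```

Request:
{"op": "drive_tool", "data": {
  "targets": [
    [-0.25,-0.8,0,0,0,0],
    [-0.25,-0.8,0,0,0,0],
    [-0.25,-0.8,0,0,0,0],
    [-0.25,-0.8,0,0,0,0],
    [-0.25,-0.8,0,0,0,0]
  ]
}}

```text
t: 3.3
eef_pos: [0.4323, -0.0672, 0.2708]
ee_rot: [-3.141, -0.001, -0.196]
force: [0.5, 0.1, 0.2]
width: 0.0399
```

Request:
{"op": "drive_tool", "data": {
  "targets": [
    [-0.25,-0.75,0,0,0,0],
    [-0.25,-0.75,0,0,0,0],
    [0,0,0,0,0,0]
  ]
}}

```text
t: 3.68
eef_pos: [0.412, -0.1275, 0.2708]
ee_rot: [-3.142, -0.0, -0.198]
force: [0.1, 0.0, -0.0]
width: 0.0399
```

```bash
python3 - <<'E'
from h import *
s=arm.get_state();print(s["eef_pos"],s["ee_rot"],s["q"])
cal=arm.get_calibration("wrist");I,D=arm.grab_frame("wrist");P=cloud(cal,D)
m=((I.max(-1)<60)&(D>0)&(P[...,2]>.172)&(P[...,2]<.209)&(np.hypot(P[...,0]-.473,P[...,1]+.139)<.07)).astype(np.uint8)
k,l,st,ce=cv2.connectedComponentsWithStats(m); i=1+np.argmax(st[1:,4]); q=P[l==i]
print(len(q),cv2.minEnclosingCircle(q[:,:2].astype(np.float32)),q[:,2].max())
mm=(abs(P[...,2]-.17)<.008)&(D>0);print("top z",np.median(P[mm][:,2]))
for r in arm.landmark_of("dark_lid","wrist"): print(r["score"],w(cal,r["point"]).round(3))
cv2.imwrite("pics/wr.png",I[:,:,::-1])
E
```

```text
[ 0.41200634 -0.12749159  0.27080653] [-3.14151773e+00 -4.86344491e-04 -1.98435080e-01] [ 1.60866683e-01 -8.79494149e-02 -4.15716501e-01  1.06561697e-04
 -1.24254761e+00  1.21146025e+00]
11211 ((0.4747423231601715, -0.1363522708415985), 0.04134006053209305) 0.20506231437404487
top z 0.16931392957163516
0.83 [ 0.349 -0.334  0.   ]
0.82 [ 0.513 -0.36   0.001]
0.58 [ 0.474 -0.134  0.169]
```

View pics/wr.png

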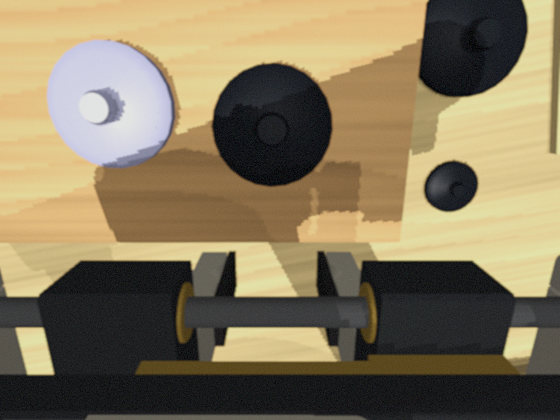

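The black lid (272,125) sits between and ahead of the finger pair, whose midpoint is about column 277. The lavender lid (110,103) is clear. Next: descend behind the lid to about 6 mm above the ledge top.

Request:
{"op": "drive_tool", "data": {
  "targets": [
    [0,0.04,-0.6,0,0,0],
    [0,0,-0.6,0,0,0],
    [0,0,-0.6,0,0,0],
    [0,0,-0.4,0,0,0],
    [0,0,-0.17,0,0,0]
  ]
}}

```text
t: 4.4
eef_pos: [0.4126, -0.1239, 0.175]
ee_rot: [3.141, 0.001, -0.195]
force: [-0.1, 0.1, 0.1]
width: 0.0398
```

Request:
{"op": "drive_tool", "data": {
  "targets": [
    [0.245,-0.048,0,0,0,0],
    [0.245,-0.048,0,0,0,0],
    [0.245,-0.048,0,0,0,0]
  ]
}}

```text
t: 4.78
eef_pos: [0.4432, -0.1305, 0.1763]
ee_rot: [-3.142, -0.001, -0.196]
force: [-0.8, 0.7, 0.7]
width: 0.0399
```

Request:
{"op": "drive_tool", "data": {
  "targets": [
    [0.245,-0.048,0,0,0,0],
    [0.245,-0.048,0,0,0,0],
    [0.245,-0.048,0,0,0,0],
    [0.245,-0.048,0,0,0,0]
  ]
}}

```text
t: 5.28
eef_pos: [0.4819, -0.1382, 0.1758]
ee_rot: [3.142, 0.0, -0.196]
force: [-2.1, -0.4, 0.6]
width: 0.0401
```

```bash
python3 - <<'E'
from h import *
I,D=arm.grab_frame("scene"); cv2.imwrite("pics/sc2.png",I[130:400,180:500][:,:,::-1])
E
```

```text
(no output)
```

View pics/sc2.png

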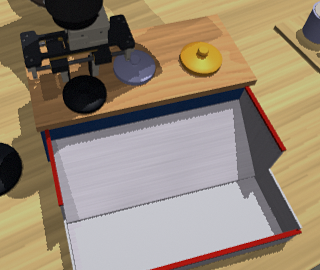

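The black lid (crop 86,95) is nested on both fingers and nearing the edge inside the chute mouth. The lavender lid (134,67) hasn't been touched. I'll keep pushing.

Request:
{"op": "drive_tool", "data": {
  "targets": [
    [0.245,-0.048,0,0,0,0],
    [0.245,-0.048,0,0,0,0],
    [0.245,-0.048,0,0,0,0],
    [0.245,-0.048,0,0,0,0],
    [0.245,-0.048,0,0,0,0]
  ]
}}

```text
t: 5.95
eef_pos: [0.531, -0.1478, 0.1757]
ee_rot: [3.142, 0.0, -0.196]
force: [-0.6, -0.0, 0.7]
width: 0.0402
```

Request:
{"op": "drive_tool", "data": {
  "targets": [
    [0.245,-0.048,0,0,0,0],
    [0.245,-0.048,0,0,0,0],
    [0.245,-0.048,0,0,0,0],
    [0.245,-0.048,0,0,0,0],
    [0.245,-0.048,0,0,0,0]
  ]
}}

```text
t: 6.58
eef_pos: [0.58, -0.1574, 0.1757]
ee_rot: [3.142, -0.0, -0.196]
force: [0.2, 0.2, -0.4]
width: 0.0398
```

Request:
{"op": "drive_tool", "data": {
  "targets": [
    [0,0,0,0,0,0],
    [-0.245,0.048,0,0,0,0],
    [-0.245,0.048,0.5,0,0,0],
    [-0.245,0.048,0.9,0,0,0],
    [-0.245,0.048,0.9,0,0,0]
  ]
}}

```text
t: 7.2
eef_pos: [0.5386, -0.1493, 0.2688]
ee_rot: [-3.142, 0.0, -0.196]
force: [1.4, -0.4, 0.2]
width: 0.0397
```

```bash
python3 - <<'E'
from h import *
I,D=arm.grab_frame("scene"); cv2.imwrite("pics/sc3.png",I[130:410,180:500][:,:,::-1])
E
```

```text
(no output)
```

View pics/sc3.png

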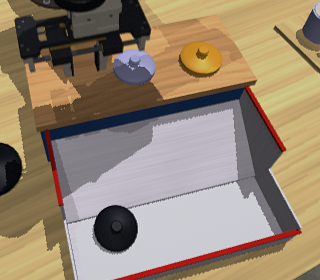

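The black lid is in the tray, knob up (crop 116,228). The yellow (201,57) and lavender (134,68) lids are on the ledge. I'll raise the arm a little, do a numeric check and hand in.

Request:
{"op": "drive_tool", "data": {
  "targets": [
    [0,0,0.8,0,0,0],
    [0,0,0.5,0,0,0],
    [0,0,0,0,0,0],
    [0,0,0,0,0,0]
  ]
}}

```text
t: 7.75
eef_pos: [0.5392, -0.1493, 0.319]
ee_rot: [-3.141, 0.001, -0.196]
force: [-1.3, -0.1, -0.4]
width: 0.0398
```

```bash
python3 - <<'E'
from h import *
for i in range(2):
    cal=arm.get_calibration("scene");arm.grab_frame("scene")
    for t in ("dark_lid","yellow_lid","lavender_lid"):
        for r in arm.landmark_of(t,"scene"): print(t,round(r["score"],2),w(cal,r["point"]).round(3))
s=arm.get_state();print(s["t"],s["eef_pos"],s["force"])
print(arm.job_done())
E
```

```text
dark_lid 0.94 [ 0.51  -0.359  0.001]
dark_lid 0.86 [ 0.342 -0.339 -0.003]
dark_lid 0.81 [ 0.733 -0.182  0.012]
yellow_lid 0.94 [0.547 0.098 0.172]
lavender_lid 0.77 [ 0.51  -0.032  0.173]
dark_lid 0.89 [ 0.731 -0.184  0.012]
dark_lid 0.78 [ 0.345 -0.339 -0.003]
dark_lid 0.64 [ 0.513 -0.36  -0.   ]
yellow_lid 0.64 [0.548 0.098 0.171]
lavender_lid 0.64 [ 0.508 -0.033  0.171]
8.15 [ 0.54005505 -0.14953115  0.31941581] [-0.32223665 -0.33171614 -0.25848827]
the job is handed in; nothing more can be done
None
```

The black 84 mm lid is in the reject chute. I slid it along the ledge with the half-open fingers cradling its rim and pushed it off the front edge. I handed the job in at about 8.2 s with the arm clear.

- **Black lid:** it lies knob up in the chute tray at about (0.73, -0.18, 0.012), the same in two readings a moment apart.
- **Yellow and lavender lids:** they are still on the ledge, within about 4 mm of where they were first measured. That is the accuracy of the measurement.
- **Look-alikes:** the larger and the smaller black lid beside the ledge have not moved.
- **Forces:** the wrist force readings during the push were about 2 N or less.

No check on the outcome failed. The only disagreement was early on: one top-camera reading labelled the yellow lid as the black one. I chose the lid by its measured colour and size instead.

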